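Push the rear lamp through the sprung gate of its charging lane

ROBOT

A 6-joint arm with a two-finger parallel gripper is mounted at the origin on the work surface. World frame = base frame: x ahead of the robot, y to its left, z up, the work surface at z = 0. Lengths are in m, angles in rad, forces in N, time in s.
With the tool pointing down it reaches from about 0.25 to 0.85 m from the base axis. Payload 12.5 kg.
Tool frame: the origin (TCP) lies at the very end of the fingers, on their centre line; the grasp point (between the pads) lies 19 mm behind it; x points along the fingers, y is the direction in which the jaws open and shut, and the axes are right-handed (so a half turn about x gives the same grasp; the last joint's range is limited). The gripper opens to 93 mm and grips with 3 to 60 N. Pads are 15 mm wide; open, the fingers measure 128 mm over their backs; the gripper's body (75 mm by 188 mm) begins 65 mm behind the grasp point.
Start: joints at [-1.223, 0.351, 1.652, -0, 1.139, -0.085], TCP at [0.231, -0.499, 0.219] pointing down, gripper open.
Joint ranges: [-2.75, 2.75], [-0.79, 2.1], [0.01, 2.65], [-1.57, 4.71], [0.07, 3.14], [-2.87, 2.87]. Speed limits (rad/s): [2.22, 2.22, 2.79, 3.14, 3.14, 3.14].

INTERFACE

Orientations are given as a unit quaternion [x, y, z, w].
In Python, from workcell import env gives the robot as it stands. Calls block until the motion is done:
- env.move_pose(position, orientation): joint-space move of the TCP to a pose.
- env.servo_line(position, orientation=None, speed=0.15): straight line of the TCP; orientation=None keeps the orientation; speed is the mean speed in m/s.
- env.set_joints(angles): joint-space move.
- env.ungrasp() and env.close(): open the fingers fully, or close them until they stop; the grip force is fixed at half the most.
- env.wait(seconds).
- env.ik(position, orientation): joint angles nearest the present ones, or None.
- env.grab_frame(name): name is "scene" or "top" or "wrist"; returns a dict with "image" (480x640x3 uint8, red, green, blue), "z_map" (480x640 float32, m along the optical axis (not along the pixel's ray), 0 where there is no reading), "K" (3x3 intrinsics, pixels), "rvec" (rotation vector, rad) and "tvec" (3), from world to camera coordinates, as OpenCV has them; the wrist camera has in their place "tool_from_camera" (4x4, takes a point from camera to tool coordinates, whose origin is the TCP and whose axes are the tool frame's). Camera axes: x right, y down, z forward; pixel columns grow to the right and rows downward; lengths in m; the calibration is good to about 2 mm. A picture is of the moment at which its call begins: read the wrist's pose just before it.
A pose or a line that the arm cannot do raises env.MotionError and nothing moves.
- env.job_done(): hands the job in, once; it reports no verdict.
Trained networks look in a picture, given as the dict that the camera call returned (one of the last four; its "shot" number tells which), for a name from the list of things; names that differ only in an ending like _2 or _b are one class to them, and where a whole thing is asked for, a point or a joint stands for the part that bears it (a point fixed in the world has none). Each returns a list of dicts, best first, with "conf" (0 to 1); they miss things now and then, are a little off and sometimes report something else, mostly with a low value. They report only what shows in the picture. A call takes as long as a camera call. They do not tell look-alikes from the thing itself.
- env.look_for(label, picture): "box" ([left, top, right, bottom] in pixels, round what is visible of it).
Readings, each from a call of its own:
- env.read_t(): time.
- env.read_joints(): joint angles.
- env.read_qvel(): joint speeds.
- env.read_effort(): joint torques, N m.
- env.read_tcp_pos(): TCP position.
- env.read_orientation(): TCP orientation.
- env.read_contact_force(): force on the tool from outside, world axes, zero at the start.
- env.read_torque(): the same for the moment, N m.
- env.read_opening(): finger opening in m.
Only numpy, scipy, OpenCV 4.12 (cv2) and the standard library are available. Lean on these libraries where they do the work, as an engineer would, in place of code of your own. Each camera call takes 0.05 s, during which the arm holds its last target.

TASK

Take the red rear lamp, set it upright in the open mouth of the charging lane with its rounded nose towards the orange gate, and push it along the lane floor through the sprung gate. Push on gently until you feel it meet the hidden charging shoe under the black hood and the shoe has given way by about 4 mm, no farther, then draw out so that the gate swings shut behind the lamp. Do not press hard on the lane or the gate, and leave the other things on the shelf where they are.

Things in the scene. Friction and masses are not known exactly. Their poses are not given: they have to be found in the camera images.
- lamp_center (a point): Loose red bicycle rear lamp, 70 long x 40 wide x 40 high (mm), about 0.13 kg, upright. The point is its centre, half-way up (20 above the underside). x points to its rounded nose (upright half cylinder, radius 20), z up. Sides flat and parallel from the rear to 15 ahead of the centre: grasp across the width. Flat black rear end. A small toggle stands 9 proud of the top, 20 behind the centre.
- lamp_nose (a point): Foremost point of the lamp's rounded nose, half-way up; 35 mm ahead of lamp_center along the lamp's x.
- dock: Fixed charging lane, open on top, 310 mm long. Origin: on the shelf surface under the shut gate, on the lane's centre line; x runs along the lane from the mouth through the gate to the hood, y left, z up. Floor top at z = 4. Mouth: x -105 to 0, open at its start, 46 clear between low guides (y -23 to 23, tops at z 14). Behind the gate: clear from y -23 to 33, wall tops at z 28.
- hood_edge (a point): Centre of the top front edge of the lane's black hood, at dock x 118, y 5, z 58 mm. The hood covers dock x 118 to 205, is open towards the gate with 50 mm clear height over the lane floor, and the lamp's nose goes under it. Axes as the dock's.
- lane_mouth (a point): Point on the floor (z = 4 mm) of the mouth, on the centre line, 60 mm before the gate: a lamp with its centre over it stands free of the shut gate. Axes as the dock's.
- gate (a joint): Orange sprung flap across the lane, upright panel 46 wide, 4 thick, from 7 to 47 mm above the shelf; vertical hinge pin at dock x 0, y 27 (post beside it at y 33, 55 high). 0 = shut; its free edge swings only to dock +x, up to 1.75 rad; a spring shuts it (0.03 N m when shut, 0.05 N m per rad more). Pushing the lamp through takes up to 8 N near half open, under 3 N once through. It needs 50 mm free behind it to shut.
- shoe (a joint): Copper charging shoe, a plate across the lane under the hood, facing the gate, 36 mm wide, 6 to 40 above the shelf. Its face starts at an unknown, adjustable place 130 to 164 mm behind the gate (dock x). Value: how far it has been pushed in from there, in m, 0 at the start. Held by friction only: gives way at about 8 N, stays where it is left, hard end at 0.016.
- mount_a_c (a point): Bystander: white plastic light mount, D-shaped ring about 50 x 60, 18 high (mm); its centre.
- mount_b_c (a point): Bystander: a second white plastic light mount like the first; its centre.
- clamp_c (a point): Bystander: silver aluminium seat clamp, ring 40 across, 14 high; its centre.
- jar_c (a point): Bystander: clear glass jar with steel screw lid, 72 across, 90 high; its centre.
- bell_c (a point): Bystander: steel domed bell, 48 across, 30 high; its centre.
- spanner_grip (a point): Bystander: steel spanner 150 long lying flat; its handle.
There are look-alikes about, which are no part of the job. Of the things shaped like the part that bears lamp_center, the red one is meant.

How it is judged:
On the way, in this order (a step that is already met when the one before it is completed fails the run):
1. the lamp stands upright on the floor of the lane mouth, nose towards the still shut gate (z of lamp_center in the frame of dock between 0.02 and 0.029 m and angle between lamp_center's own z axis and vertical below 0.12 rad and x of lamp_center in the frame of dock above -0.11 m and x of lamp_nose in the frame of dock between -0.075 and 0.002 m and y of lamp_center in the frame of dock between -0.007 and 0.007 m and angle between the x axis of lamp_center and the x axis of dock, either way round below 0.2 rad and value of joint gate below 0.1 rad), for 0.1 s.
2. the lamp, on the lane floor, is in the gateway and has swung the gate open (z of lamp_center in the frame of dock between 0.02 and 0.029 m and angle between lamp_center's own z axis and vertical below 0.12 rad and x of lamp_center in the frame of dock between -0.015 and 0.03 m and value of joint gate above 0.5 rad), for 0.05 s.
3. the lamp's nose is under the hood and the shoe has been pushed in at least 1.5 mm (z of lamp_center in the frame of dock between 0.02 and 0.029 m and angle between lamp_center's own z axis and vertical below 0.12 rad and x of lamp_nose in the frame of dock above 0.125 m and value of joint shoe above 0.0015 m), for 0.2 s.
At the end, for the whole second after the job is handed in: The lamp stands upright on the lane floor behind the gate, nose under the hood (more than 125 mm behind the gate), at rest; the charging shoe has been pushed in by 1.5 to 8 mm; the gate is shut (within 0.08 rad) (all of step 3 and y of lamp_center in the frame of dock between -0.012 and 0.018 m and value of joint gate below 0.08 rad and value of joint shoe below 0.008 m and linear speed of lamp below 0.02 m/s); the robot touches nothing.
It fails at once if the charging shoe is pushed in more than 10 mm (value of joint shoe above 0.01 m).
It fails at once if with its nose at the gate or beyond, the lamp is pressed on the lane, hood or gate with more than 18 N (contact force between lamp and dock above 18 N and x of lamp_nose in the frame of dock above -0.005 m).
It fails at once if the robot presses on the lane, hood or gate with more than 20 N (contact force between any of the fingers, the arm and dock above 20 N).
It fails at once if another thing on the shelf is moved by more than 15 mm (distance of any of mount_a_c, mount_b_c, clamp_c, jar_c, bell_c, spanner_grip from where it was at the start of the episode above 0.015 m).
It also fails if it takes over 61 s, if anything falls off the work surface, if the arm or the gripper's body presses on something with over 40 N, if the wrist force passes 120 N, or if a joint passes its speed limit or range.

## Working session

There is one attempt and no reset: what is moved stays moved. The work goes in short steps, each a Python script; the robot and the scene stay as the last script left them, time stands still between calls to the robot, and variables do not carry over. Pictures are saved under pics/ and viewed, and the job is handed in when it is done.

```bash
ls; mkdir -p pics; python3 - <<'E'
from workcell import env
import cv2,numpy as np
for n in ["scene","top"]:
    f=env.grab_frame(n)
    cv2.imwrite(f"pics/{n}0.png",f["image"][:,:,::-1])
    np.savez(f"{n}0.npz",**{k:f[k] for k in("image","z_map","K","rvec","tvec")})
    print(n,f["K"].tolist(),f["rvec"],f["tvec"])
    for l in ["lamp_center","dock","gate","hood_edge","shoe","mount_a_c","clamp_c","jar_c","bell_c","spanner_grip"]:
        try: print(l,[(np.round(d["box"]).tolist(),round(d["conf"],2)) for d in env.look_for(l,f)])
        except Exception as e: print(l,e)
print(env.read_t(),env.read_orientation(),env.read_tcp_pos(),env.read_opening())
E
```

```text
pics
scene [[570.0363067361727, 0.0, 312.32641730608503], [0.0, 570.0363067361727, 242.99102658522864], [0.0, 0.0, 1.0]] [ 1.56374089  2.02841613 -0.8281348 ] [ 0.12529273 -0.32064147  1.63257059]
lamp_center [([170.0, 218.0, 202.0, 243.0], 0.87), ([126.0, 250.0, 162.0, 284.0], 0.72), ([124.0, 210.0, 154.0, 241.0], 0.69)]
dock [([234.0, 248.0, 379.0, 311.0], 0.62)]
gate [([276.0, 251.0, 288.0, 275.0], 0.64)]
hood_edge [([236.0, 245.0, 377.0, 311.0], 0.88)]
shoe [([493.0, 299.0, 539.0, 337.0], 0.62)]
mount_a_c [([235.0, 182.0, 259.0, 200.0], 0.7)]
clamp_c [([467.0, 244.0, 482.0, 270.0], 0.52)]
jar_c [([494.0, 296.0, 539.0, 338.0], 0.83)]
bell_c [([444.0, 318.0, 464.0, 338.0], 0.75)]
spanner_grip [([266.0, 345.0, 343.0, 380.0], 0.6), ([443.0, 318.0, 461.0, 339.0], 0.23), ([147.0, 302.0, 173.0, 327.0], 0.22)]
top [[593.3095308282982, 0.0, 324.0277822665584], [0.0, 593.3095308282982, 240.1616363995304], [0.0, 0.0, 1.0]] [ 2.19374116 -2.13300091  0.15098812] [-0.00875206  0.56874421  1.20745037]
lamp_center [([472.0, 197.0, 505.0, 234.0], 0.85), ([505.0, 252.0, 541.0, 284.0], 0.71), ([455.0, 258.0, 490.0, 285.0], 0.66)]
dock [([251.0, 214.0, 400.0, 270.0], 0.63)]
gate [([349.0, 231.0, 352.0, 253.0], 0.55)]
hood_edge [([252.0, 215.0, 399.0, 269.0], 0.68), ([451.0, 256.0, 490.0, 286.0], 0.36)]
shoe [([250.0, 216.0, 400.0, 271.0], 0.71), ([452.0, 257.0, 488.0, 283.0], 0.69)]
mount_a_c [([413.0, 349.0, 442.0, 377.0], 0.79)]
clamp_c [([150.0, 299.0, 170.0, 324.0], 0.68)]
jar_c [([95.0, 193.0, 141.0, 229.0], 0.88)]
bell_c [([162.0, 196.0, 184.0, 220.0], 0.77), ([437.0, 159.0, 460.0, 184.0], 0.22)]
spanner_grip [([270.0, 140.0, 337.0, 160.0], 0.94), ([162.0, 198.0, 184.0, 222.0], 0.25)]
1.1 [-0.69061112 -0.15180484  0.69062018 -0.15183985] [ 0.23069218 -0.49928339  0.21865654] 0.09273565777816213
```

```bash
python3 - <<'E'
import cv2
a=cv2.imread("pics/top0.png"); 
cv2.imwrite("pics/top0c.png",cv2.resize(a[120:400,80:560],(800,467),interpolation=cv2.INTER_CUBIC))
b=cv2.imread("pics/scene0.png")
cv2.imwrite("pics/scene0c.png",cv2.resize(b[160:400,100:560],(800,417),interpolation=cv2.INTER_CUBIC))
E
```

```text
(no output)
```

View pics/top0c.png

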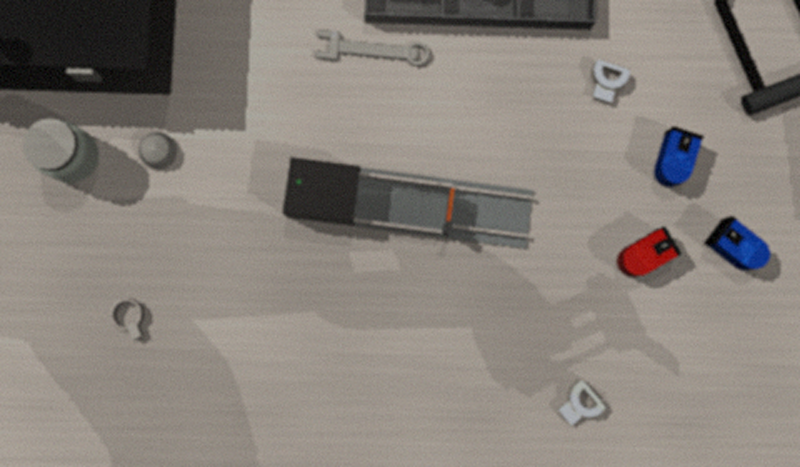

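View pics/scene0c.png

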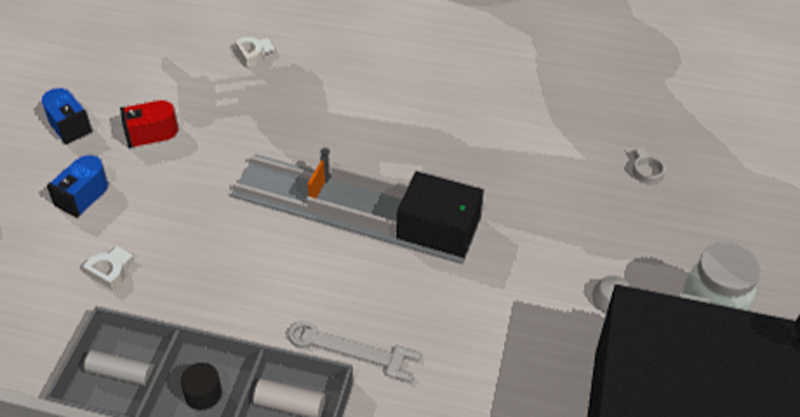

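```bash
cat > h.py <<'E'
import numpy as np,cv2
from scipy.spatial.transform import Rotation as R
def cloud(f,pose=None):
    """world points HxWx3 of a frame"""
    z=f["z_map"].astype(float);K=f["K"];v,u=np.mgrid[0:z.shape[0],0:z.shape[1]]
    p=np.stack([(u-K[0,2])/K[0,0]*z,(v-K[1,2])/K[1,1]*z,z],-1)
    if pose is None:
        M=cv2.Rodrigues(np.asarray(f["rvec"],float))[0]
        w=(p-np.ravel(f["tvec"]))@M
    else:
        w=p@pose[:3,:3].T+pose[:3,3]
    w[z<=0]=np.nan
    return w
def redmask(im):
    h=cv2.cvtColor(im,cv2.COLOR_RGB2HSV)
    return ((h[...,0]<6)|(h[...,0]>174))&(h[...,1]>150)&(h[...,2]>60)
def orangemask(im):
    h=cv2.cvtColor(im,cv2.COLOR_RGB2HSV)
    return (h[...,0]>6)&(h[...,0]<22)&(h[...,1]>150)&(h[...,2]>60)
E
python3 - <<'E'
from h import *
for n in["top","scene"]:
    f=dict(np.load(f"{n}0.npz"));w=cloud(f)
    print(n,"cam",(-cv2.Rodrigues(f["rvec"])[0].T@f["tvec"]))
    m=redmask(f["image"]);P=w[m];P=P[~np.isnan(P[:,0])]
    print("red",m.sum(),np.percentile(P,[2,50,98],axis=0).round(4).tolist())
    t=P[P[:,2]>0.033];print(" top rect",cv2.minAreaRect((t[:,:2]*1000).astype(np.float32)),np.median(t[:,2]))
    m=orangemask(f["image"]);P=w[m];print("orange",m.sum(),np.nanpercentile(P,[5,50,95],axis=0).round(4).tolist())
    # hood
    b=f["image"].max(-1)<60
    reg=np.zeros_like(b)
    if n=="top": reg[205:280,240:300]=1
    else: reg[250:320,320:390]=1
    P=w[b&reg];P=P[(P[:,2]>0.05)&(P[:,2]<.068)]
    print("hood",len(P),np.median(P,0),cv2.minAreaRect((P[:,:2]*1000).astype(np.float32)))
    print(" table z",np.nanmedian(w[...,2]))
E
```

```text
top cam [0.41363235 0.02295155 1.26880435]
red 538 [[0.4867, -0.3261, 0.0124], [0.5082, -0.2928, 0.0386], [0.5379, -0.2661, 0.0439]]
 top rect ((509.8014221191406, -295.91217041015625), (39.067649841308594, 65.3037109375), 31.958772659301758) 0.03895127571098633
orange 1004 [[0.4557, -0.6404, 0.0073], [0.531, -0.6329, 0.0433], [0.6313, -0.6205, 0.0922]]
hood 1358 [0.57612409 0.11278458 0.0569318 ] ((577.1380615234375, 113.10929870605469), (86.61305236816406, 69.46865844726562), 84.26813507080078)
 table z -0.0006005862665813404
scene cam [1.34582326 0.24324314 0.95571359]
red 591 [[0.4915, -0.3227, 0.003], [0.5213, -0.2899, 0.0358], [0.5438, -0.265, 0.0431]]
 top rect ((513.2844848632812, -295.4547424316406), (42.617942810058594, 64.14529418945312), 26.18405532836914) 0.039904065021042386
orange 259 [[0.1987, -0.6311, 0.0092], [0.5486, -0.0509, 0.0482], [0.5862, -0.0436, 0.3337]]
hood 1108 [0.58513952 0.11483722 0.05753973] ((582.1181030273438, 113.98716735839844), (88.07539367675781, 70.37202453613281), 83.9266357421875)
 table z 0.00019936496730756212
```

```bash
cat >> h.py <<'E'
def down(a):
    c,s=np.cos(a),np.sin(a)
    return R.from_matrix(np.array([[0,c,s],[0,s,-c],[-1,0,0]])).as_quat()
def wrist(env):
    p=env.read_tcp_pos();q=env.read_orientation();f=env.grab_frame("wrist")
    T=np.eye(4);T[:3,:3]=R.from_quat(q).as_matrix();T[:3,3]=p
    f["pose"]=T@np.array(f["tool_from_camera"]);f["w"]=cloud(f,f["pose"]);return f
E
python3 - <<'E'
from h import *
from workcell import env
print(R.from_quat(env.read_orientation()).as_matrix().round(2))
f=wrist(env);print(np.array(f["tool_from_camera"]).round(3),f["K"][0])
for a in (28,208,-6,174):
    for p in ([.511,-.296,.2],[.555,-.11,.2],[.58,.03,.02]):
        try:j=env.ik(p,down(np.radians(a)));print(a,p,None if j is None else np.round(j,2))
        except Exception as e:print(a,e)
E
```

```text
[[-0.    0.42 -0.91]
 [-0.   -0.91 -0.42]
 [-1.    0.    0.  ]]
[[-0.001 -0.277  0.961 -0.166]
 [ 1.    -0.001  0.001 -0.002]
 [ 0.001  0.961  0.277 -0.077]
 [ 0.     0.     0.     1.   ]] [363.83955089   0.         315.73424825]
28 [0.511, -0.296, 0.2] [-0.6   0.44  1.56 -0.    1.14 -1.09]
28 [0.555, -0.11, 0.2] [-0.28  0.4   1.63 -0.    1.11 -0.77]
28 [0.58, 0.03, 0.02] [-0.03  0.67  1.7  -0.    0.77 -0.52]
208 [0.511, -0.296, 0.2] [-0.6   0.44  1.56 -0.    1.14  2.05]
208 [0.555, -0.11, 0.2] [-0.28  0.4   1.63 -0.    1.11  2.37]
208 [0.58, 0.03, 0.02] [-0.03  0.67  1.7  -0.    0.77  2.62]
-6 [0.511, -0.296, 0.2] [-0.6   0.44  1.56 -0.    1.14 -0.5 ]
-6 [0.555, -0.11, 0.2] [-0.28  0.4   1.63 -0.    1.11 -0.17]
-6 [0.58, 0.03, 0.02] [-0.03  0.67  1.7  -0.    0.77  0.08]
174 [0.511, -0.296, 0.2] [-0.6   0.44  1.56 -0.    1.14  2.64]
174 [0.555, -0.11, 0.2] None
174 [0.58, 0.03, 0.02] None
```

```bash
python3 - <<'E'
from h import *
from workcell import env
env.move_pose([.53,-.06,.2],down(np.radians(-6)))
f=wrist(env);np.savez("w1.npz",image=f["image"],z_map=f["z_map"],K=f["K"],pose=f["pose"])
cv2.imwrite("pics/w1.png",f["image"][:,:,::-1])
print(env.read_t(),env.read_tcp_pos())
print(env.look_for("lamp_center",f),env.look_for("gate",f),env.look_for("dock",f))
E
```

```text
3.125 [ 0.52996669 -0.06079789  0.20003761]
[{'box': [399.8, 410.1, 468.7, 440.8], 'conf': 0.66}] [{'box': [321.7, 193.9, 376.8, 213.8], 'conf': 0.69}, {'box': [505.7, 346.1, 511.3, 357.6], 'conf': 0.36}] [{'box': [308.9, 1.7, 400.6, 298.9], 'conf': 0.78}]
```

View pics/w1.png

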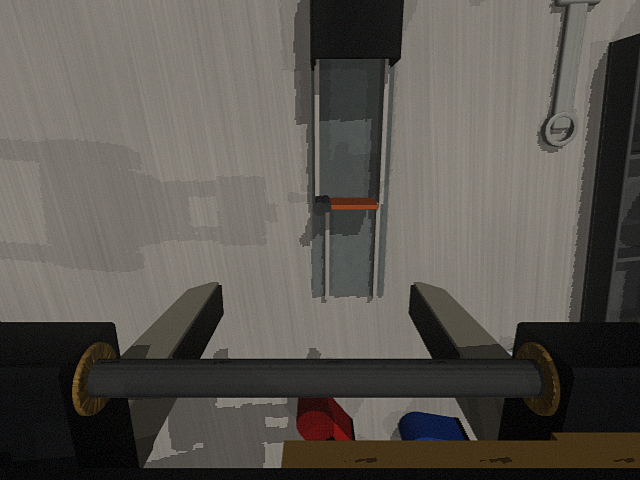

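```bash
python3 - <<'E'
from h import *
f=dict(np.load("w1.npz"));w=cloud(f,f["pose"])
im=f["image"];z=w[...,2]
th=np.radians(84.1)
ex=np.array([np.cos(th),np.sin(th)]);ey=np.array([-ex[1],ex[0]])
o=np.array([.577,.1131])-ex*.1615-ey*.005
d=np.stack([(w[...,:2]-o)@ex,(w[...,:2]-o)@ey,z],-1)*1000
print("o",o)
# floor of table
v,u=np.mgrid[:480,:640]
sel=(v<330)&(u>230)&(u<470)
print("table z",np.nanmedian(z[sel]))
for r in (70,90,110,130,150,170,220,230,240,250,260,270,280,290):
    D=d[r,300:400]
    print(r,np.round(np.nanmedian(D[:,0])),[ (300+i,int(round(y)),int(round(zz))) for i,(x,y,zz) in enumerate(D) if zz>7 ])
m=orangemask(im);m[:190]=0;m[220:]=0
P=d[m];print("gate",m.sum(),np.nanpercentile(P,[3,50,97],axis=0).round(1))
hp=d[(z>.05)&(z<.066)&(v<70)&(u>300)&(u<410)];print("hood",np.nanpercentile(hp,[1,50,99],axis=0).round(1))
E
```

```text
o [ 0.56537252 -0.04805847]
table z 9.908269903757816e-05
70 121.0 [(314, 36, 28), (315, 35, 27), (316, 34, 28), (317, 33, 27), (318, 32, 28), (380, -24, 7), (381, -24, 10), (382, -24, 16), (383, -24, 21), (384, -24, 26), (385, -25, 26), (386, -25, 28), (387, -27, 26), (388, -27, 27)]
90 104.0 [(314, 36, 28), (315, 35, 28), (316, 34, 27), (317, 33, 27), (318, 32, 27), (380, -24, 10), (381, -24, 16), (382, -24, 21), (383, -24, 26), (384, -25, 28), (385, -26, 27), (386, -26, 28), (387, -27, 28), (388, -28, 28)]
110 87.0 [(314, 36, 28), (315, 35, 27), (316, 34, 28), (317, 33, 27), (318, 32, 28), (379, -24, 9), (380, -24, 14), (381, -24, 18), (382, -24, 24), (383, -25, 27), (384, -25, 28), (385, -26, 27), (386, -27, 27), (387, -28, 29)]
130 69.0 [(315, 35, 28), (316, 34, 27), (317, 33, 27), (318, 32, 27), (378, -24, 8), (379, -24, 14), (380, -24, 18), (381, -24, 23), (382, -24, 28), (383, -25, 28), (384, -26, 27), (385, -27, 29), (386, -28, 26)]
150 50.0 [(315, 35, 28), (316, 34, 27), (317, 33, 28), (318, 32, 28), (377, -24, 8), (378, -24, 12), (379, -24, 17), (380, -24, 24), (381, -24, 
[... 914 characters left out ...]
7, 23, 14), (328, 22, 14), (373, -24, 10), (374, -25, 12), (375, -25, 15), (376, -27, 13), (377, -28, 12)]
270 -73.0 [(325, 25, 14), (326, 24, 13), (327, 23, 15), (328, 22, 13), (373, -24, 12), (374, -25, 14), (375, -26, 13), (376, -27, 15), (377, -28, 15)]
280 -85.0 [(325, 25, 13), (326, 24, 13), (327, 23, 14), (328, 22, 13), (372, -24, 8), (373, -24, 14), (374, -25, 14), (375, -27, 13), (376, -28, 14)]
290 -96.0 [(325, 25, 15), (326, 24, 14), (327, 23, 14), (328, 22, 14), (372, -24, 11), (373, -25, 14), (374, -26, 13), (375, -27, 14), (376, -28, 13)]
gate 503 [[  1.5 -18.8   9.9]
 [  4.7   0.8  39.3]
 [  5.   20.2  47.5]]
hood [[120.9 -30.3  54.6]
 [140.5   4.1  57.4]
 [159.5  38.4  59.3]]
```

```bash
python3 - <<'E'
from h import *
f=dict(np.load("w1.npz"));w=cloud(f,f["pose"])
z=w[...,2]
th=np.radians(84.1);o=np.array([0.56537252,-0.04805847])
ex=np.array([np.cos(th),np.sin(th)]);ey=np.array([-ex[1],ex[0]])
d=np.stack([(w[...,:2]-o)@ex,(w[...,:2]-o)@ey,z],-1)*1000
def fit(xr,yr,zr):
    m=(d[...,0]>xr[0])&(d[...,0]<xr[1])&(d[...,1]>yr[0])&(d[...,1]<yr[1])&(d[...,2]>zr[0])&(d[...,2]<zr[1])
    P=d[m];c=np.polyfit(P[:,0],P[:,1],1);print(xr,yr,m.sum(),"slope deg",np.degrees(c[0]).round(2),"y at mid",np.polyval(c,np.mean(xr)).round(2),"at -60",np.polyval(c,-60).round(2))
fit((-98,-15),(18,30),(11.5,17));fit((-98,-15),(-32,-20),(11.5,17))
fit((20,110),(28,40),(25.5,31));fit((20,110),(-32,-20),(25.5,31))
m=redmask(f["image"]);P=w[m];P=P[P[:,2]>.037];print(np.nanmean(P,0),len(P))
E
```

```text
(-98, -15) (18, 30) 306 slope deg 0.26 y at mid 23.91 at -60 23.89
(-98, -15) (-32, -20) 328 slope deg 0.16 y at mid -26.13 at -60 -26.14
(20, 110) (28, 40) 452 slope deg 0.17 y at mid 33.88 at -60 33.51
(20, 110) (-32, -20) 515 slope deg 0.04 y at mid -25.97 at -60 -26.05
[ 0.50863223 -0.28562485  0.03972012] 1062
```

```bash
cat >> h.py <<'E'
TH=np.radians(84.25);EX=np.array([np.cos(TH),np.sin(TH),0]);EY=np.array([-EX[1],EX[0],0]);EZ=np.array([0,0,1.])
O=np.array([0.56537252,-0.04805847,0])+.0027*EX-.00105*EY
def dock(x,y,z): return O+EX*x/1000+EY*y/1000+EZ*z/1000
def todock(p): p=np.asarray(p)-O; return np.stack([p@EX,p@EY,p@EZ],-1)*1000
E
python3 - <<'E'
from h import *
from workcell import env
env.move_pose([.51,-.295,.16],down(np.radians(29)))
f=wrist(env);np.savez("w2.npz",image=f["image"],z_map=f["z_map"],K=f["K"],pose=f["pose"])
cv2.imwrite("pics/w2.png",f["image"][:,:,::-1])
print(env.read_t(),env.read_tcp_pos(),env.read_contact_force(),env.read_opening())
w=f["w"];m=redmask(f["image"]);P=w[m];P=P[~np.isnan(P[:,0])]
t=P[(P[:,2]>.037)&(P[:,2]<.043)]
print(len(P),len(t),cv2.minAreaRect((t[:,:2]*1000).astype(np.float32)),t.mean(0))
E
```

```text
4.2833 [ 0.51036641 -0.2940912   0.16025409] [0.69313271 0.50785666 0.62292853] 0.09342098183535377
3103 2976 ((509.89599609375, -293.4672546386719), (39.57902526855469, 64.5251235961914), 31.277559280395508) [ 0.50893322 -0.29189235  0.03961296]
```

View pics/w2.png

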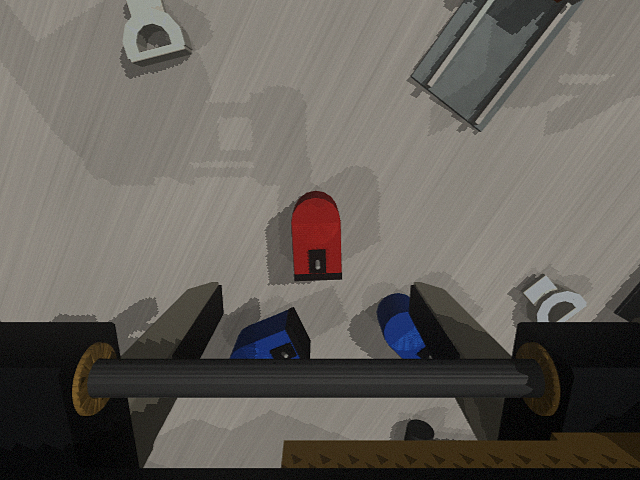

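```bash
python3 - <<'E'
from h import *
from workcell import env
q=down(np.radians(31.3))
env.move_pose([.5112,-.2955,.09],q)
env.servo_line([.5112,-.2955,.016],q,speed=.08)
print(env.read_t(),env.read_tcp_pos(),env.read_contact_force())
env.close()
print(env.read_t(),env.read_opening(),env.read_contact_force(),env.read_tcp_pos())
p=env.read_tcp_pos()
env.servo_line([p[0],p[1],.10],q,speed=.1)
print(env.read_t(),env.read_opening(),env.read_contact_force())
a=TH-np.pi/2
env.move_pose(dock(-60,0,90),down(a))
print(env.read_t(),env.read_opening(),todock(env.read_tcp_pos()))
f=wrist(env);np.savez("w3.npz",image=f["image"],z_map=f["z_map"],K=f["K"],pose=f["pose"])
cv2.imwrite("pics/w3.png",f["image"][:,:,::-1])
f=env.grab_frame("scene");cv2.imwrite("pics/s3.png",cv2.resize(f["image"][200:320,120:400,::-1],(800,343)))
E
```

```text
5.7417 [ 0.51147747 -0.29570461  0.01647075] [ 0.36960349 -1.12061699  0.24916209]
6.6167 0.040006553382490956 [ 0.06334174  0.15137176 -0.27823286] [ 0.51121712 -0.29547509  0.01597453]
7.6083 0.039841783717979085 [ 0.14984955  0.38137708 -1.98560566]
8.5417 0.039679400651414905 [-6.05026281e+01  3.62253249e-02  8.97258092e+01]
```

View pics/w3.png

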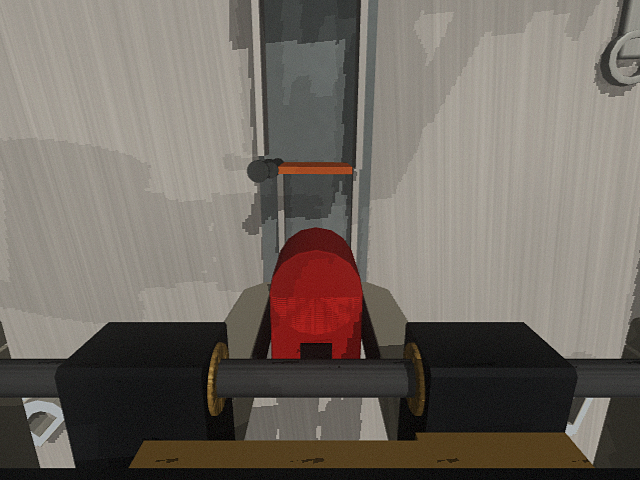

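View pics/s3.png

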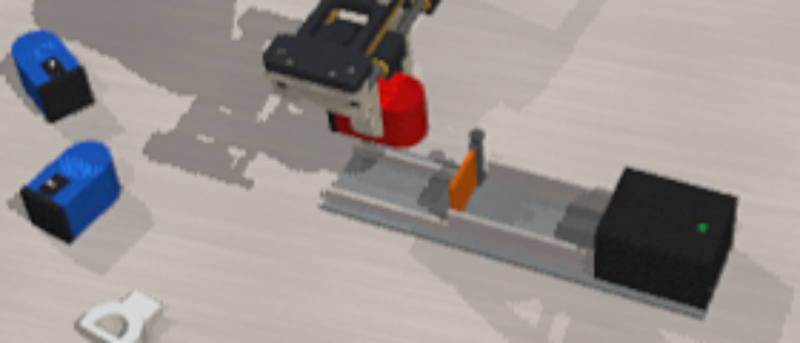

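```bash
python3 - <<'E'
from h import *
f=dict(np.load("w3.npz"));w=cloud(f,f["pose"]);d=todock(w)
def fit(xr,yr,zr):
    m=(d[...,0]>xr[0])&(d[...,0]<xr[1])&(d[...,1]>yr[0])&(d[...,1]<yr[1])&(d[...,2]>zr[0])&(d[...,2]<zr[1])
    P=d[m]
    if m.sum()<20: print(xr,yr,m.sum());return
    c=np.polyfit(P[:,0],P[:,1],1);print(xr,yr,m.sum(),"slope",np.degrees(c[0]).round(2),"mid",np.polyval(c,np.mean(xr)).round(2),"range",np.percentile(P[:,1],[2,98]).round(1),P[:,0].min().round(),P[:,0].max().round())
fit((-40,-10),(18,30),(11.5,17));fit((-40,-10),(-32,-20),(11.5,17))
fit((15,110),(28,40),(25.5,31));fit((15,110),(-32,-20),(25.5,31))
m=orangemask(f["image"]);P=d[m];P=P[(abs(P[:,0])<30)];print("gate",np.nanpercentile(P,[3,50,97],axis=0).round(1))
m=redmask(f["image"]);P=d[m];P=P[~np.isnan(P[:,0])];t=P[P[:,2]>np.percentile(P[:,2],97)-4]
print(np.percentile(P,[1,50,99],axis=0).round(1),len(t),cv2.minAreaRect(t[:,:2].astype(np.float32)))
for x in range(-75,-45,5):
    s=t[(t[:,0]>x)&(t[:,0]<x+5)];print(x,len(s),s[:,1].min().round(1) if len(s) else 0,s[:,1].max().round(1) if len(s) else 0)
E
```

```text
(-40, -10) (18, 30) 274 slope -0.2 mid 24.82 range [22.9 26.8] -40.0 -10.0
(-40, -10) (-32, -20) 282 slope -0.01 mid -24.98 range [-27. -23.] -40.0 -10.0
(15, 110) (28, 40) 1051 slope -0.08 mid 34.62 range [32.7 36.7] 15.0 90.0
(15, 110) (-32, -20) 1039 slope -0.1 mid -25.14 range [-27.2 -23.2] 15.0 91.0
gate [[-29.4 -20.    8.9]
 [  0.2   4.3  46.6]
 [  2.3  22.5 194.3]]
[[-76.1 -17.9  78.6]
 [-47.3   1.  113.2]
 [-26.2  20.3 114.6]] 8668 ((-51.62025451660156, 1.0248527526855469), (40.08780288696289, 51.901729583740234), 89.93376922607422)
-75 551 -18.7 21.0
-70 834 -18.5 21.1
-65 925 -18.4 20.9
-60 949 -18.5 21.1
-55 969 -19.0 20.9
-50 996 -18.7 21.1
```

```bash
python3 - <<'E'
from h import *
from workcell import env
q=down(TH-np.pi/2)
env.servo_line(dock(-60,-.8,36),q,speed=.08)
print(env.read_t(),todock(env.read_tcp_pos()),env.read_contact_force())
f=wrist(env);cv2.imwrite("pics/w4.png",f["image"][:,:,::-1]);d=todock(f["w"])
g=env.grab_frame("scene");cv2.imwrite("pics/s4.png",cv2.resize(g["image"][220:320,200:360,::-1],(800,500),interpolation=cv2.INTER_CUBIC))
def fit(xr,yr,zr):
    m=(d[...,0]>xr[0])&(d[...,0]<xr[1])&(d[...,1]>yr[0])&(d[...,1]<yr[1])&(d[...,2]>zr[0])&(d[...,2]<zr[1])
    P=d[m]
    if m.sum()<20: print(xr,yr,m.sum());return
    print(xr,yr,m.sum(),"range",np.percentile(P[:,1],[2,50,98]).round(1))
fit((-24,-6),(18,30),(10,17));fit((-24,-6),(-32,-20),(10,17))
fit((15,110),(28,40),(25,31));fit((15,110),(-32,-20),(25,31))
m=redmask(f["image"]);P=d[m];P=P[~np.isnan(P[:,0])];t=P[P[:,2]>54]
print(np.percentile(P,[1,50,99],axis=0).round(1),cv2.minAreaRect(t[:,:2].astype(np.float32)))
E
```

```text
9.4667 [-60.02271815  -1.07406801  36.2502593 ] [-0.3256066  -0.13461023 -1.24468518]
(-24, -6) (18, 30) 282 range [22.9 24.7 26.8]
(-24, -6) (-32, -20) 291 range [-27.  -24.9 -23. ]
(15, 110) (28, 40) 1481 range [32.7 34.6 36.8]
(15, 110) (-32, -20) 1439 range [-27.1 -25.  -23.1]
[[-75.5 -19.   24.6]
 [-46.8  -0.1  59.7]
 [-25.6  19.2  61.1]] ((-51.321861267089844, -0.11371803283691406), (40.27642822265625, 52.025962829589844), 89.17124938964844)
```

View pics/w4.png

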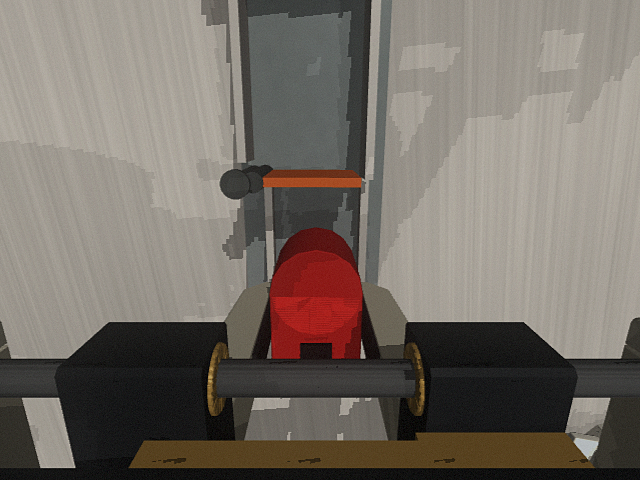

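View pics/s4.png

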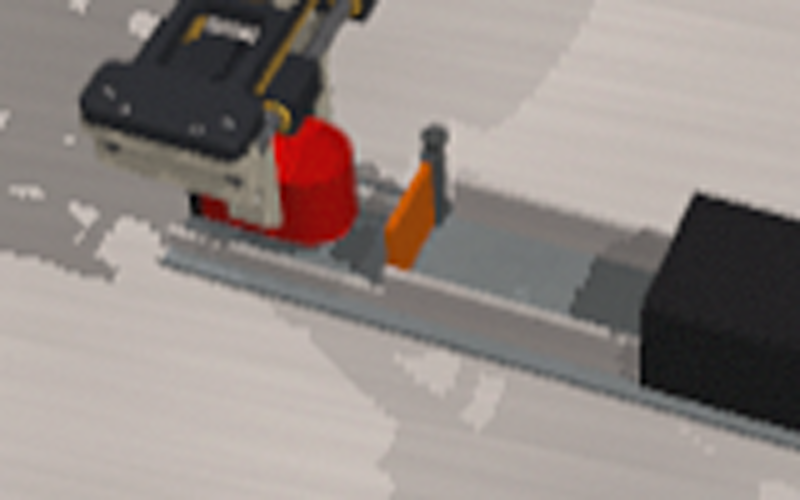

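```bash
python3 - <<'E'
from h import *
from workcell import env
q=down(TH-np.pi/2)
f0=np.array(env.read_contact_force())
for z in (28,24,22,21,20.4,20):
    env.servo_line(dock(-60,-.9,z),q,speed=.03)
    F=np.array(env.read_contact_force())-f0;print(z,F.round(2),todock(env.read_tcp_pos()).round(2))
    if F[2]>3: break
print(env.read_t())
env.ungrasp();env.wait(.1)
f=wrist(env);cv2.imwrite("pics/w5.png",f["image"][:,:,::-1]);d=todock(f["w"])
m=redmask(f["image"]);P=d[m];P=P[~np.isnan(P[:,0])];t=P[P[:,2]>41]
print(np.percentile(P,[1,50,99],axis=0).round(1),np.median(t[:,2]),cv2.minAreaRect(t[:,:2].astype(np.float32)))
print(env.read_t(),env.read_contact_force())
E
```

```text
28 [ 0.77 -1.47 -0.93] [-60.    -0.8   27.79]
24 [ 0.85 -0.85 -0.87] [-59.97  -0.78  23.79]
22 [ 0.02  0.24 -0.78] [-59.99  -0.83  21.89]
21 [-0.2   0.38 -1.  ] [-59.99  -0.87  20.97]
20.4 [-0.08  0.23  0.92] [-60.    -0.89  20.38]
20 [-0.21  0.1  -0.23] [-60.02  -0.91  19.99]
11.2667
[[-75.6 -18.9  15.7]
 [-47.5   0.1  43.5]
 [-25.7  19.4  44.9]] 43.56233392968362 ((-51.15719985961914, 0.22451210021972656), (39.72177505493164, 51.73976135253906), 89.70536804199219)
12.4 [ 0.79271407 -0.42052476  0.20433067]
```

View pics/w5.png

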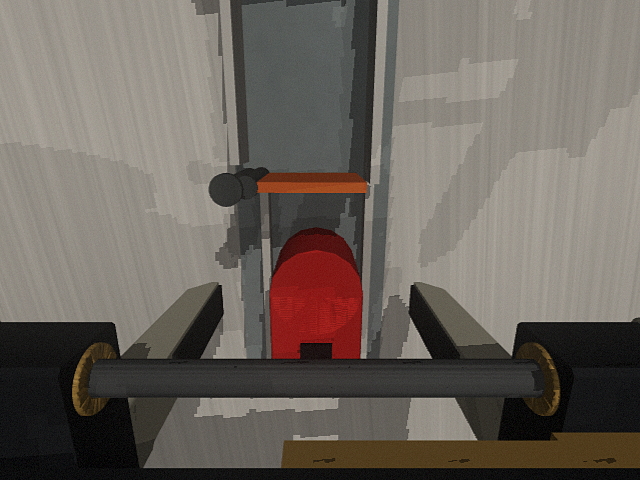

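```bash
cat >> h.py <<'E'
def tilt(t):
    X=np.sin(t)*EX-np.cos(t)*EZ; Y=-EY   # a=TH-90 -> Y=(sin TH,-cos TH)=-EY
    return R.from_matrix(np.stack([X,Y,np.cross(X,Y)],1)).as_quat()
QP=tilt(np.radians(1.5))
E
python3 - <<'E'
from h import *
from workcell import env
print(down(TH-np.pi/2),QP)
p=todock(env.read_tcp_pos())
env.servo_line(dock(-60,-.9,85),down(TH-np.pi/2),speed=.12)
env.servo_line(dock(-128,-.9,75),QP,speed=.15)
env.close()
print(env.read_t(),env.read_opening())
env.servo_line(dock(-128,-.9,18),QP,speed=.08)
env.wait(.3)
print(env.read_t(),todock(env.read_tcp_pos()),[np.round(env.read_contact_force(),2) for _ in range(3)])
f=wrist(env);cv2.imwrite("pics/w6.png",f["image"][:,:,::-1])
g=env.grab_frame("scene");cv2.imwrite("pics/s6.png",cv2.resize(g["image"][220:320,200:360,::-1],(800,500),interpolation=cv2.INTER_CUBIC))
E
```

```text
[ 0.52444925  0.47429209 -0.52444925  0.47429209] [ 0.53126915  0.48045975 -0.51753949  0.46804316]
15.15 0.0010450128458067117
16.3083 [-128.06210784   -1.0970449    18.35532319] [array([-0.48, -0.31, -0.92]), array([-0.48, -0.31, -0.92]), array([-0.48, -0.31, -0.92])]
```

View pics/w6.png

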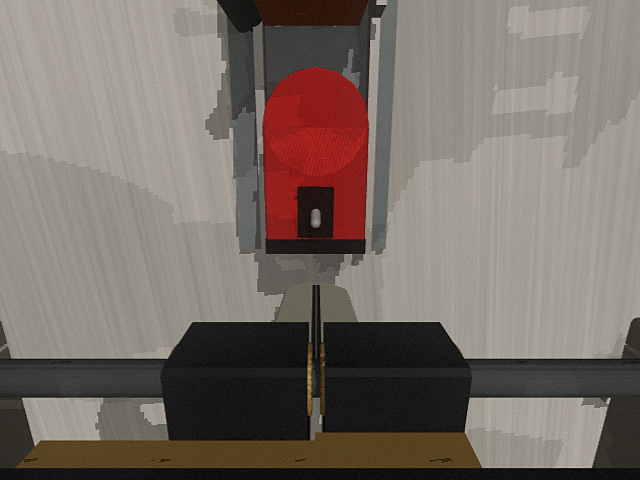

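View pics/s6.png

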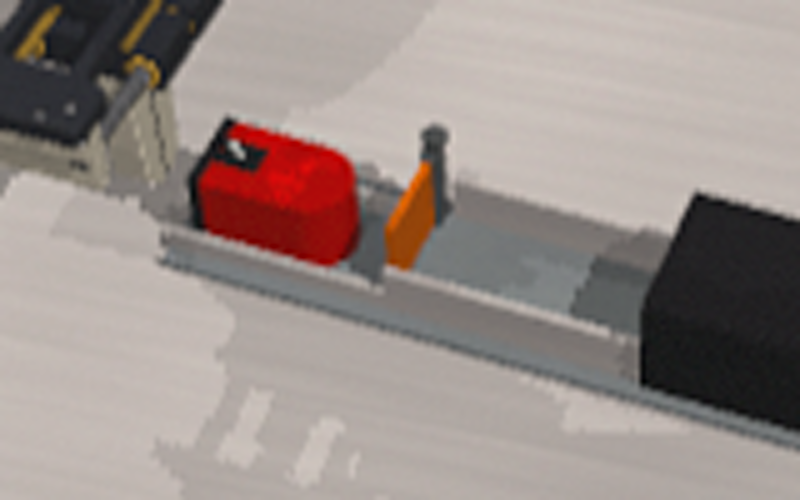

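```bash
cat > push.py <<'E'
from h import *
from workcell import env
def push(xs,speed,lim,base,stop=None,wait=0):
    log=[]
    for x in xs:
        env.servo_line(dock(x,-.9,18),QP,speed=speed)
        if wait: env.wait(wait)
        F=np.array(env.read_contact_force())-base;p=todock(env.read_tcp_pos())
        fx,fy,fz=F@EX,F@EY,F@EZ
        log.append((x,-fx,p[0]));print(x,"push %.1f lat %.1f z %.1f  tcp %s"%(-fx,fy,fz,p.round(2)))
        if -fx>lim: print("LIMIT");break
        if stop and stop(log): print("STOP");break
    print("t",env.read_t());return log
E
python3 - <<'E'
from push import *
b=np.array(env.read_contact_force());np.save("base.npy",b)
push([-112,-104,-100,-95,-90,-86,-83,-80,-78,-76,-74,-72,-70,-68,-66,-64],.03,10,b)
f=wrist(env);cv2.imwrite("pics/w7.png",f["image"][:,:,::-1])
E
```

```text
-112 push -0.7 lat 0.8 z -0.1  tcp [-111.95   -0.94   18.02]
-104 push -0.9 lat -0.8 z 0.8  tcp [-103.81   -0.91   18.01]
-100 push 0.0 lat 0.1 z -0.0  tcp [-99.82  -0.9   18.01]
-95 push -0.4 lat 0.4 z -1.1  tcp [-94.79  -0.89  18.01]
-90 push -0.9 lat -0.4 z 0.2  tcp [-89.78  -0.89  18.  ]
-86 push -0.9 lat 0.7 z 0.4  tcp [-85.82  -0.89  17.99]
-83 push -0.8 lat 1.0 z -0.0  tcp [-82.82  -0.87  18.  ]
-80 push -0.8 lat 0.5 z -0.5  tcp [-79.87  -0.91  18.02]
-78 push -0.0 lat 0.6 z -0.1  tcp [-77.92  -0.9   17.99]
-76 push 0.3 lat 0.1 z -0.1  tcp [-75.88  -0.94  18.04]
-74 push 0.7 lat 0.2 z -0.4  tcp [-73.89  -0.87  17.98]
-72 push 2.2 lat 0.2 z -1.3  tcp [-71.91  -0.9   18.01]
-70 push 3.3 lat -0.1 z -0.1  tcp [-69.95  -0.91  18.02]
-68 push 3.7 lat 0.5 z -0.9  tcp [-68.01  -0.96  18.03]
-66 push 3.6 lat -1.1 z -1.3  tcp [-66.03  -1.    18.01]
-64 push 4.1 lat -1.1 z -0.4  tcp [-64.02  -0.97  18.01]
t 21.2083
```

View pics/w7.png

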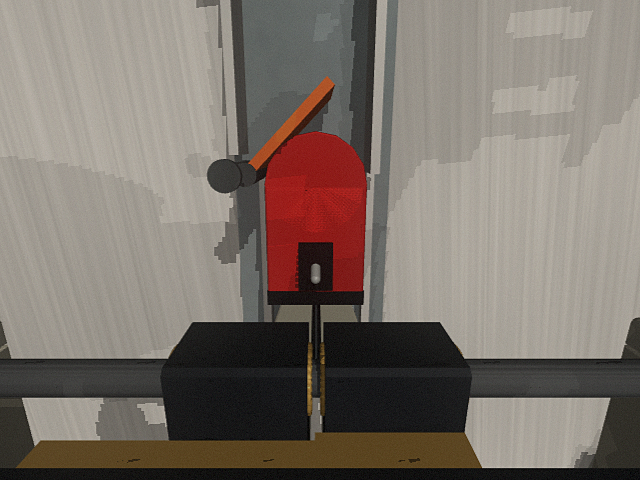

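```bash
python3 - <<'E'
from push import *
b=np.load("base.npy")
push([-61,-58,-55,-52,-49,-46,-43,-40,-36,-32,-27,-22,-17,-12],.04,11,b)
f=wrist(env);cv2.imwrite("pics/w8.png",f["image"][:,:,::-1])
d=todock(f["w"]);m=redmask(f["image"]);P=d[m];P=P[P[:,2]>41];print(np.nanpercentile(P,[.5,50,99.5],axis=0).round(1),todock(env.read_tcp_pos()),cv2.minAreaRect(P[:,:2].astype(np.float32)))
E
```

```text
-61 push 3.8 lat -1.3 z -1.3  tcp [-61.    -0.99  18.02]
-58 push 3.7 lat -0.5 z -1.5  tcp [-58.01  -1.    18.03]
-55 push 3.4 lat -1.6 z -0.4  tcp [-55.02  -0.93  18.02]
-52 push 2.7 lat -1.0 z -0.5  tcp [-51.98  -0.87  18.02]
-49 push 1.5 lat -1.2 z 0.4  tcp [-48.9   -0.84  17.99]
-46 push 2.5 lat -0.3 z 0.1  tcp [-45.92  -0.84  18.  ]
-43 push 0.8 lat -1.4 z 0.2  tcp [-42.87  -0.82  17.99]
-40 push 2.6 lat -0.9 z 0.5  tcp [-39.85  -0.83  17.99]
-36 push 1.2 lat 0.0 z 1.4  tcp [-35.73  -0.71  17.94]
-32 push 0.1 lat -0.6 z 0.1  tcp [-31.71  -0.72  17.92]
-27 push 0.1 lat 0.5 z 0.8  tcp [-26.58  -0.69  17.91]
-22 push -0.6 lat -0.4 z 0.7  tcp [-21.6   -0.7   17.93]
-17 push 0.2 lat -0.2 z 0.2  tcp [-16.6   -0.75  17.97]
-12 push 0.3 lat 0.1 z 0.9  tcp [-11.65  -0.79  17.95]
t 24.8583
[[  5.3 -22.1  41.9]
 [ 40.4  -3.   43.5]
 [ 67.8  17.8  45.1]] [-11.7460643   -0.76198959  17.95987246] ((36.95039367675781, -1.6046600341796875), (41.8036003112793, 64.19368743896484), 87.25920104980469)
```

View pics/w8.png

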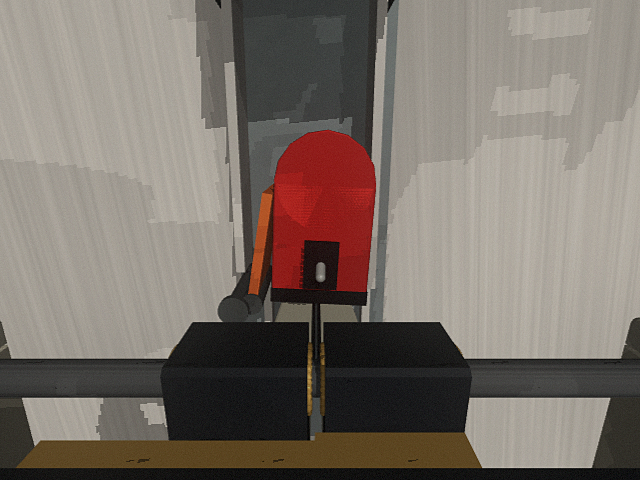

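```bash
python3 - <<'E'
from push import *
b=np.load("base.npy")
push([-6,0,6,12,18,24,30,36,42,46],.05,8,b)
f=wrist(env);cv2.imwrite("pics/w9.png",f["image"][:,:,::-1])
E
```

```text
-6 push -1.2 lat 0.4 z 0.1  tcp [-5.6  -0.79 17.99]
0 push -0.3 lat -0.7 z -0.4  tcp [ 0.41 -0.77 17.96]
6 push -1.0 lat -0.5 z -0.0  tcp [ 6.38 -0.76 17.96]
12 push -0.6 lat 0.8 z 0.7  tcp [12.37 -0.78 17.99]
18 push -0.1 lat -0.3 z 0.5  tcp [18.38 -0.78 17.96]
24 push -0.2 lat 0.4 z -0.4  tcp [24.38 -0.82 17.99]
30 push -0.0 lat 0.6 z 0.2  tcp [30.43 -0.89 17.99]
36 push -1.4 lat -1.4 z -0.7  tcp [36.43 -1.37 18.16]
42 push -2.6 lat -1.3 z 0.5  tcp [42.49 -1.15 18.14]
46 push -1.5 lat -2.5 z 1.0  tcp [46.29 -0.95 18.05]
t 27.5583
```

View pics/w9.png

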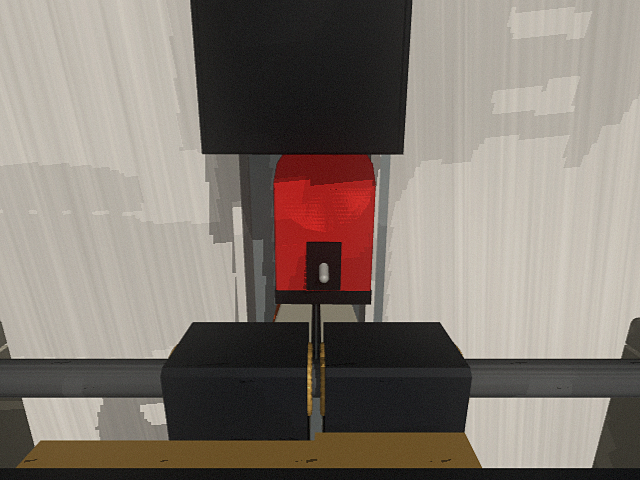

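```bash
python3 - <<'E'
from push import *
b=np.load("base.npy")
push(np.arange(47.2,88,1.2),.02,9,b,stop=lambda l:l[-1][1]>3.2)
E
```

```text
47.2 push 1.5 lat -2.0 z -0.3  tcp [47.16 -0.87 17.98]
48.400000000000006 push 2.0 lat -1.1 z 0.9  tcp [48.37 -0.86 17.99]
49.60000000000001 push 1.5 lat -0.7 z 0.3  tcp [49.67 -0.89 17.99]
50.80000000000001 push 1.2 lat -1.6 z -0.2  tcp [50.94 -0.89 18.  ]
52.000000000000014 push 0.7 lat -1.8 z -0.8  tcp [52.12 -0.89 17.98]
53.20000000000002 push -0.7 lat 0.1 z 0.3  tcp [53.4  -0.52 17.86]
54.40000000000002 push -0.3 lat -0.3 z 0.4  tcp [54.58 -0.67 17.9 ]
55.60000000000002 push -0.3 lat 0.7 z 1.0  tcp [55.7  -0.86 17.97]
56.800000000000026 push -0.6 lat 0.3 z 0.4  tcp [56.91 -0.88 18.01]
58.00000000000003 push -0.7 lat -0.1 z -0.9  tcp [58.06 -0.91 18.01]
59.20000000000003 push -1.0 lat -0.0 z -0.8  tcp [59.29 -0.92 18.02]
60.400000000000034 push 0.0 lat 0.9 z -0.6  tcp [60.47 -0.92 18.  ]
61.60000000000004 push 0.3 lat -0.0 z -0.3  tcp [61.7  -0.88 17.98]
62.80000000000004 push 0.3 lat 0.1 z -0.5  tcp [62.91 -0.9  17.99]
64.00000000000004 push 0.0 lat 0.0 z 0.2  tcp [64.08 -0.92 18.01]
65.20000000000005 push 0.0 lat 1.2 z 0.4  tcp [65.29 -0.9  18.  ]
66.40000000000005 push 2.4 lat 1.7 z 0.2  tcp [66.26 -0.92 18.  ]
67.60000000000005 push 6.0 lat -0.5 z 0.7  tcp [67.04 -0.92 18.01]
STOP
t 32.1083
```

```bash
python3 - <<'E'
from push import *
b=np.load("base.npy")
push([68.2,68.8,69.4,70.0],.015,13,b,wait=.05)
E
```

```text
68.2 push 8.2 lat 0.7 z 0.0  tcp [67.41 -0.93 18.01]
68.8 push 8.5 lat -0.2 z 1.8  tcp [67.9  -0.92 18.01]
69.4 push 9.4 lat 1.0 z 0.3  tcp [68.5  -0.92 18.  ]
70.0 push 8.7 lat 1.5 z 0.4  tcp [69.1  -0.91 17.97]
t 33.3083
```

```bash
python3 - <<'E'
from push import *
b=np.load("base.npy")
push([70.6,71.2,71.8,72.1],.015,13,b,wait=.05)
env.wait(.3)
f=wrist(env);cv2.imwrite("pics/w10.png",f["image"][:,:,::-1])
push([68,64],.03,13,b)
env.servo_line(dock(64,-.9,90),QP,speed=.1)
env.wait(.3)
f=wrist(env);cv2.imwrite("pics/w11.png",f["image"][:,:,::-1])
d=todock(f["w"]);m=redmask(f["image"]);P=d[m];P=P[(P[:,2]>41)&(P[:,2]<47)];print(np.nanpercentile(P,[.5,50,99.5],axis=0).round(1),cv2.minAreaRect(P[:,:2].astype(np.float32)))
m=orangemask(f["image"]);P=d[m];P=P[(abs(P[:,0])<60)&(abs(P[:,1])<40)];print("gate",len(P))
if len(P):print(np.nanpercentile(P,[2,50,98],axis=0).round(1))
g=env.grab_frame("scene");cv2.imwrite("pics/s11.png",cv2.resize(g["image"][220:320,220:380,::-1],(800,500),interpolation=cv2.INTER_CUBIC))
print(env.read_t())
E
```

```text
70.6 push 8.7 lat 1.3 z 1.2  tcp [69.68 -0.96 18.04]
71.2 push 7.9 lat 1.5 z 0.8  tcp [70.28 -0.92 17.99]
71.8 push 9.1 lat 1.0 z -0.2  tcp [70.87 -0.94 18.02]
72.1 push 7.6 lat 0.0 z 0.2  tcp [71.16 -0.92 17.99]
t 34.5083
68 push -0.6 lat 0.7 z 0.1  tcp [68.07 -0.93 18.01]
64 push -0.7 lat 1.5 z 0.0  tcp [63.94 -0.9  18.01]
t 35.425
[[ 87.1 -22.6  41.8]
 [104.4  -3.4  43.5]
 [116.5  16.8  45.3]] ((101.76720428466797, -3.012706756591797), (39.76640319824219, 29.86701202392578), 89.3027572631836)
gate 16
[[ 1.4  0.2  7.9]
 [ 2.1  0.2 18.7]
 [ 2.6  0.2 39.9]]
36.6917
```

View pics/w11.png

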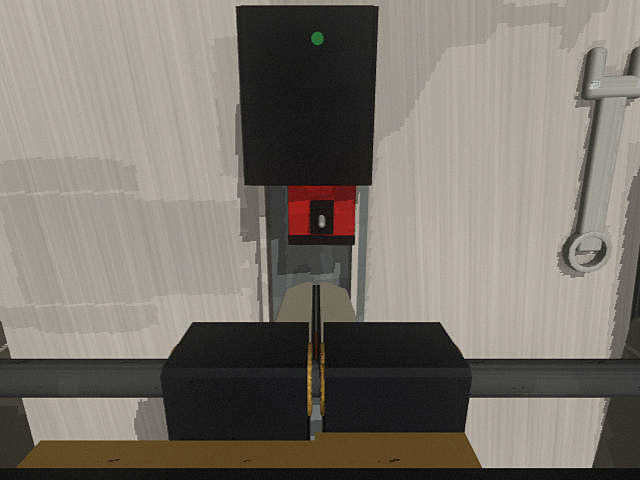

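View pics/s11.png

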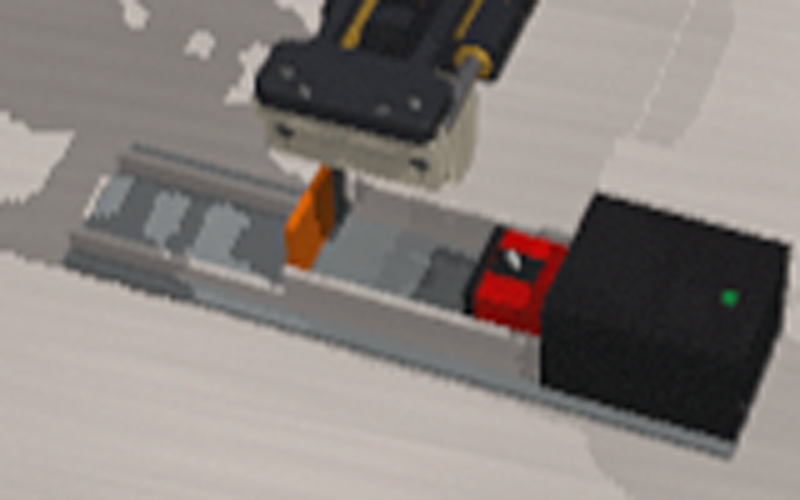

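```bash
python3 - <<'E'
from h import *
from workcell import env
env.move_pose([.53,-.06,.22],down(np.radians(-6)))
f=wrist(env);cv2.imwrite("pics/w12.png",f["image"][:,:,::-1])
d=todock(f["w"]);m=orangemask(f["image"])
P=d[m];P=P[(abs(P[:,0])<60)&(abs(P[:,1])<40)&(P[:,2]>40)];print("gate",len(P),np.percentile(P,[2,50,98],axis=0).round(1).tolist(),"angle",np.polyfit(P[:,1],P[:,0],1))
m=redmask(f["image"]);P=d[m];P=P[(P[:,2]>38)&(P[:,2]<47)&(P[:,0]>50)];print(np.percentile(P,[.5,50,99.5],axis=0).round(1))
print(env.read_t(),env.read_contact_force())
env.job_done()
E
```

```text
gate 6340 [[0.6, 3.9, 46.4], [5.6, 24.2, 330.5], [16.8, 39.0, 334.7]] angle [0.11541258 3.28809582]
[[ 86.9 -22.7  41.3]
 [106.6  -3.4  43.5]
 [119.9  16.4  45.4]]
37.4167 [ 0.15237506 -0.14289361 -0.13379611]
the job is handed in; nothing more can be done
```

View pics/w12.png

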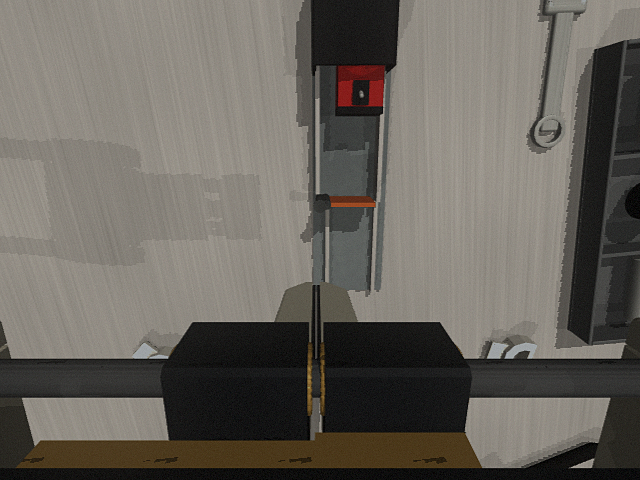

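The red lamp is through the gate, upright on the lane floor with its nose under the hood. I handed the job in at 37.4 s of the 61 s allowed.

**What I did:** I gripped the lamp across its width and set it in the lane mouth with its centre about 60 mm before the gate. I then let go and pushed its flat rear with the closed fingers. The highest push readings were about 4 N at the gate and 9.4 N on the shoe. After the push I backed off 7 mm and lifted straight up.

**Final checks:**
- **Shoe:** I felt contact with the nose at about 146 mm behind the gate, and the force levelled off at 8–9 N. I pushed about 3.9 mm past that point. Counted from first contact it is at most about 5.3 mm. The shoe is hidden, so this comes from force and finger travel only.
- **Lamp:** its top measured 43.5 mm above the shelf, against 44 expected. It sits about 3 mm right of the lane's centre line, and I estimate its nose at 151–152 mm.
- **Gate:** the last two wrist pictures show it straight across the lane. The picture at the raised position put its face at about 2 mm along the lane.
- **Robot:** at hand-in it was clear of everything, with about zero contact force.

**Failed check:** the last numeric fit of the gate angle gave 0.115 rad, over the 0.08 rad limit. Orange-coloured parts of the gripper had got into the fit (points at 330 mm height), so I disregarded it. I had already handed in before viewing the final picture, which shows the gate shut.

I did not re-measure the other things on the shelf. The arm never came near them.

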